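# Set a laser-cut panel overhanging the sanding board

### The job

The scorched end of the laser-cut plywood panel is to be sanded. Push the panel up snug against the fence of the raised sanding board and along it until its scorched end hangs out about 30 mm past the board's open end, and leave it lying there flat and square to the fence. Only push it with the fingertips, never pick it up, and leave the sanding block and everything else on the bench where they are.

Things in the scene. Friction and masses are not known exactly. Their poses are not given: they have to be found in the camera images.
- sanding_board: Raised sanding board, screwed down: brown plywood deck, its top 56 mm above the bench, yaw within 0.35 rad. Origin on the bench; deck from -100 to +100 mm along its x, from -200 (open end) to +240 mm along its y. On it, all along the +x side (far from the robot), a pale pine fence 25 mm thick, 15 mm high, inner face at x = +75 mm.
- open_end (a point): Corner on the deck's top surface where the fence's inner face meets the open end; axes as the board's: -y points straight out past the open end along the fence, +x into the fence, z up.
- panel: Loose plywood panel lying flat on the deck, 120 (its x) by 200 (its y) by 9 mm thick, about 0.14 kg, pale with dark edges. Origin: centre of its underside. At the start its long edge is on average 15 to 33 mm off the fence, up to 0.1 rad askew, and its scorched end (-y) is 20 to 75 mm short of the open end.
- burnt_end (a point): Middle of the panel's scorched end face (100 mm along the panel's -y from its centre, half-way up its thickness); a black band runs along the top there. Axes as the panel's.
- sanding_block: Loose black rubber hand sanding block, 115 by 62 mm, 32 mm high, resting on the deck near the end away from the open end. Origin at the centre of its underside. Leave it alone.
- glue_bottle: Loose cream glue bottle with an orange nozzle, 56 mm wide and 133 mm high, upright on the bench behind the fence. Origin at the centre of its foot. Leave it alone.
- brad_tin: Loose round tin with a blue lid, 75 mm wide, 49 mm high, on the bench behind the fence. Origin at the centre of its foot. Leave it alone.
- hammer: Loose ball-peen hammer, 290 mm long, lying on the bench at the robot's right. Origin on the bench below the middle of its length. Leave it alone.
- sanding_disc: Loose flat metal disc with holes, 116 mm wide, 3 mm thick, on the bench at the robot's left. Origin at the centre of its underside. Leave it alone.
- try_square: Loose try square with a dark wood stock (115 mm) and a steel blade (150 mm), 20 mm high, on the bench at the robot's left. Origin below the middle of the stock. Leave it alone.
Mind the look-alikes: they are no part of the job. What is meant by the panel is not turquoise, and is the larger of those in its own colour.

How it is judged:
At the end, for the whole second after the job is handed in: The panel lies flat and at rest on the deck, its scorched end 20 to 40 mm past the board's open end, its long edge along the fence (within 5 mm of touching at mid-length, and square within 0.04 rad) (y of burnt_end in the frame of open_end between -0.04 and -0.02 m and x of panel in the frame of open_end above -0.065 m and angle between the y axis of panel and the y axis of sanding_board, either way round below 0.04 rad and z of panel in the frame of open_end between -0.003 and 0.003 m and angle between panel's own z axis and vertical below 0.03 rad and linear speed of panel below 0.01 m/s).
It fails at once if the panel is lifted off the deck (more than 10 mm, or tipped by more than 0.15 rad) (z of panel in the frame of open_end above 0.01 m or angle between panel's own z axis and vertical above 0.15 rad).
It fails at once if the panel is pushed with the arm or the gripper's body instead of the fingers (contact force between the arm and panel above 2 N).
It fails at once if the sanding block is moved by more than 12 mm (distance of sanding_block from where it was at the start of the episode above 0.012 m).
It fails at once if the glue bottle is moved by more than 12 mm or knocked over (distance of glue_bottle from where it was at the start of the episode above 0.012 m or angle between glue_bottle's own z axis and vertical above 0.3 rad).
It fails at once if the tin, hammer, disc or try square is moved by more than 12 mm (distance of any of brad_tin, hammer, sanding_disc, try_square from where it was at the start of the episode above 0.012 m).
It also fails if it takes over 45 s, if anything falls off the work surface, if the arm or the gripper's body presses on something with over 40 N, if the wrist force passes 120 N, or if a joint passes its speed limit or range.

### The arm

A 6-joint arm with a two-finger parallel gripper is mounted at the origin on the work surface. World frame = base frame: x ahead of the robot, y to its left, z up, the work surface at z = 0. Lengths are in m, angles in rad, forces in N, time in s.
With the tool pointing down it reaches from about 0.3 to 0.875 m from the base axis. Payload 6.4 kg.
Tool frame: the origin (TCP) lies on the centre line of the jaws, within the pads' length; the fingertips stand 8 mm ahead of it and the grasp point (between the pads) lies 11 mm behind it; z points along the fingers, y is the line along which they close (so a half turn about z gives the same grasp; the last joint's range is limited). The gripper opens to 88 mm and grips with 3 to 60 N. Pads are 18 mm wide; open, the fingers measure 123 mm over their backs; the gripper's body (75 mm by 187 mm) begins 45 mm behind the grasp point.
Start: joints at [-1.437, 0.181, 1.607, -0, 1.354, -0.206], TCP at [0.192, -0.542, 0.247] pointing down, gripper open.
Joint ranges: [-2.99, 2.99], [-0.89, 2.07], [0.3, 2.58], [-1.14, 4.28], [0, 2.63], [-3.12, 3.12]. Speed limits (rad/s): [2.57, 2.57, 3.01, 3.14, 3.14, 3.14].

### API

Orientations are given as a unit quaternion [x, y, z, w].
In Python, from station import get_obs, capture, job_done gives the robot as it stands. The module is installed in compiled form; this text tells all that it offers.
- The arm moves only by the tool send_rows, never from a script. Its argument "rows" is one flat list of numbers, 4 for each row, row after row: the shift along the tool's x, y, z in cm, then the turn about the tool's z in degrees. A call has 1 to 10 rows; each row is the pose to reach, as a shift and turn from the pose commanded when the call began, along the tool's axes at that moment; what a row does not reach only later rows make up. A row lasts 1/8 s, in which the tool goes at most 62.5 mm and 10.7 degrees, less where a joint would pass 70% of its speed; a pose out of reach is approached as far as the arm can. A call with a gripper value outside its range is refused whole. "jaw" is the opening, from -1 (shut) to 1 (fully open), set as the call begins (left out, the last holds). The fingers move at their own pace and stop on an object; the grip force is fixed at half the most. Time passes only in rows, so rows that repeat a pose let the fingers close. It gives the time, the measured TCP pose, the force, the opening and the grip force at its end, in the units of the state.
- get_obs(): the state, without advancing time (a new reading comes with each control period).
- capture(name): name is "scene" or "top" or "wrist"; returns a dict with "img" (400x640x3 uint8, red, green, blue), "vertical_fov" (degrees; the focal length in pixels is half the picture's height over the tangent of half this angle, whatever the lens; pixels are square), "cx", "cy" (the principal point, pixels), "R" (3x3) and "t" (3): a world point X has camera coordinates R X + t; the wrist camera has in their place "mount" (4x4, takes a point from camera to tool coordinates, whose origin is the TCP and whose axes are the flange's). Camera axes: x right, y down, z forward; pixel columns grow to the right and rows downward; lengths in m; the calibration is good to about 2 mm. The wrist camera is an equidistant fisheye: a pixel r from the principal point sees the ray r / f radians off the axis. A picture is of the moment at which its call begins: read the wrist's pose just before it. There is no depth.
- job_done(): hands the job in; it is judged then, once.
The state is a dict: "t": time; "joint_positions": joint angles; "dq": joint speeds; "joint_efforts": joint torques, N m; "position": TCP position; "orientation": TCP orientation; "wrist_force": force on the tool from outside, world axes, zero at the start; "ft_torque": the same for the moment, N m; "gripper_width": finger opening in m; "finger_force": force on a finger pad.
Only numpy, scipy, OpenCV 4.12 (cv2) and the standard library are available. Lean on these libraries where they do the work, as an engineer would, in place of code of your own. Each camera call takes 0.05 s, during which the arm holds its last target. There are 200 camera calls.

## Working session

There is one attempt and no reset: what is moved stays moved. The work goes in short steps, Python scripts to look and compute and a tool call to move; the robot and the scene stay as the last step left them, time stands still between calls to the robot, and variables do not carry over. Pictures are saved under pics/ and viewed, at most 10 in all, crops included, and the job is handed in when it is done.

Besides the shell and the picture viewer there is one more tool, called after "Call:" as name(argument=value, ...) on one line, values as JSON. send_rows: Moves the arm, as the interface text tells. Its arguments: {"type":"object","properties":{"rows":{"type":"array"},"jaw":{"type":"number"}},"required":["rows"]}

```bash
mkdir -p pics; cat > h.py <<'E'
import numpy as np, cv2, math
from station import get_obs, capture
def f(c): return 200/math.tan(math.radians(c["vertical_fov"])/2)
def ray(c,uv,z):
    R=np.array(c["R"]);t=np.array(c["t"]);o=-R.T@t
    out=[]
    for u,v in np.atleast_2d(uv):
        d=R.T@np.array([(u-c["cx"])/f(c),(v-c["cy"])/f(c),1]); out.append(o+d*(z-o[2])/d[2])
    return np.array(out)
def proj(c,X):
    p=np.array(c["R"])@np.array(X)+np.array(c["t"]); return np.array([c["cx"]+f(c)*p[0]/p[2],c["cy"]+f(c)*p[1]/p[2]])
E
python3 - <<'E'
from h import *
for n in("top","scene"):
    c=capture(n); cv2.imwrite(f"pics/{n}0.png",c["img"][:,:,::-1]); print(n,f(c),-np.array(c["R"]).T@c["t"])
o=get_obs();print(o["t"],o["position"],o["orientation"])
E
```

```text
top 518.2635294174215 [0.17969055 0.0307973  1.79988052]
scene 362.9560550440142 [ 1.38380542 -0.41530188  0.73396453]
0.1 [ 0.19162394 -0.54166247  0.24593511] [ 9.85597486e-01  1.69106555e-01  3.89636490e-05 -7.52730543e-04]
```

View pics/top0.png

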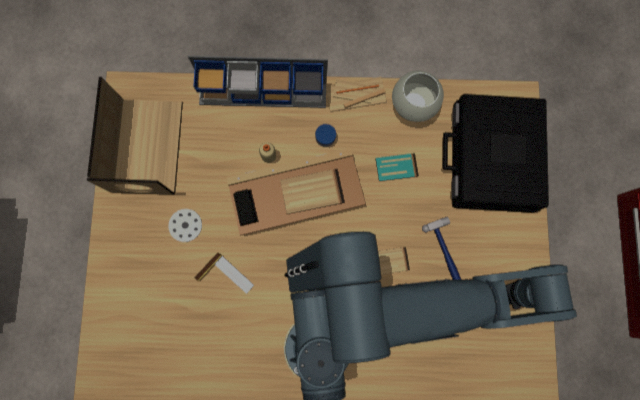

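View pics/scene0.png

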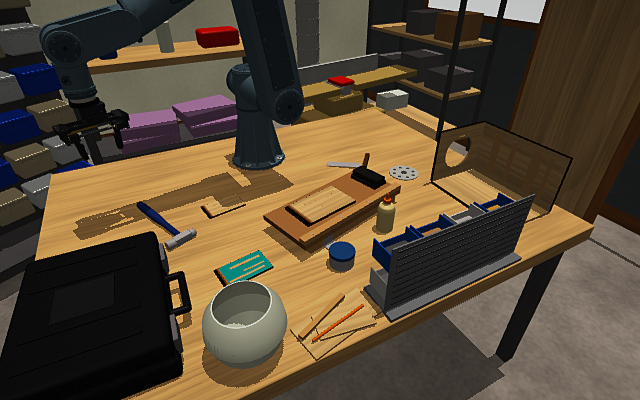

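The top view has three panel-like things. The pale one on the deck at (312,190) has a black band at its right end. There is also a smaller pale one on the bench at (398,260) and a turquoise one at (396,167). The one on the deck fits: it is pale and the larger. I'll confirm it in a crop and get the corners.

```bash
python3 - <<'E'
from h import *
c=capture("top");im=c["img"][:,:,::-1][140:280,220:420]
cv2.imwrite("pics/crop1.png",cv2.resize(im,None,fx=4,fy=4,interpolation=cv2.INTER_CUBIC))
hsv=cv2.cvtColor(c["img"],cv2.COLOR_RGB2HSV)
for p in [(312,190),(240,190),(360,200),(300,168),(355,165),(338,187),(398,260),(280,250)]: print(p,hsv[p[1],p[0]],c["img"][p[1],p[0]])
E
```

```text
(312, 190) [ 19 104 154] [154 130  91]
(240, 190) [ 13 115 102] [102  76  56]
(360, 200) [ 14 119 142] [142 106  76]
(300, 168) [ 16 121 114] [114  89  60]
(355, 165) [ 16 118 121] [121  94  65]
(338, 187) [ 14 128  80] [80 58 40]
(398, 260) [ 19 100 158] [158 136  96]
(280, 250) [ 18 111 159] [159 131  90]
```

View pics/crop1.png

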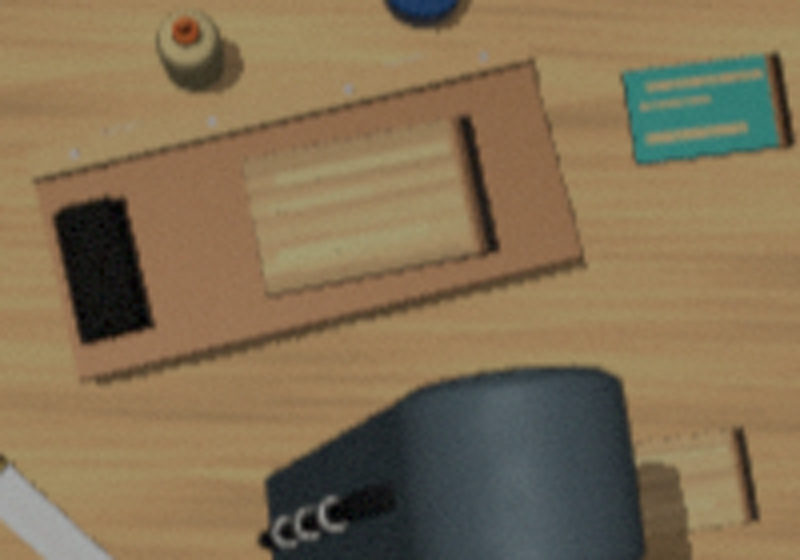

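The crop shows the board's inner fence line from (37,180) to (533,60), its near edge from (82,378) to (583,262), and the panel with its black band at the open (right) end. This is the panel meant. Now its geometry.

```bash
cat > board.py <<'E'
from h import *
def corners(c,l,z): return ray(c,[(u/4+220-.375,v/4+140-.375) for u,v in l],z)
E
python3 - <<'E'
from board import *
from station import capture
c=capture("top")
D=corners(c,[(37,181),(533,62),(583,262),(82,379)],.056)[:,:2]  # far-left, far-right(open), near-right, near-left
P=corners(c,[(245,157),(467,116),(497,250),(267,295)],.065)[:,:2]
for n,Q in(("D",D),("P",P)):
    print(n,Q.round(4).tolist(),[round(np.linalg.norm(Q[i]-Q[i-3]),4) for i in range(4)])
    for a,b in((1,0),(2,3)):
        d=Q[b]-Q[a]; print("yaw of +y",round(math.atan2(-d[0],d[1]),4))
yaw=np.mean([math.atan2(-(D[b]-D[a])[0],(D[b]-D[a])[1]) for a,b in((1,0),(2,3))])
ex=np.array([math.cos(yaw),math.sin(yaw)]);ey=np.array([-ex[1],ex[0]])
# origin open_end: use near-right corner (deck x=-100) + 175mm, cross check with far corner
o1=D[2]+.175*ex; print("yaw",yaw,"open_end",o1,D[1])
for q in P: print("panel in open_end",(q-o1)@ex,(q-o1)@ey)
B=corners(c,[(55,210),(123,198),(152,327),(83,342)],.088)[:,:2]
for q in B: print("block",(q-o1)@ex,(q-o1)@ey)
np.savez("b.npz",o=o1,ex=ex,ey=ey,yaw=yaw)
E
```

```text
D [[0.5392, 0.3179], [0.6541, -0.107], [0.4786, -0.1508], [0.3698, 0.2715]] [np.float64(0.4402), np.float64(0.1809), np.float64(0.4362), np.float64(0.1757)]
yaw of +y 0.2641
yaw of +y 0.2522
P [[0.5622, 0.1399], [0.6024, -0.0498], [0.4859, -0.0767], [0.4432, 0.1175]] [np.float64(0.1939), np.float64(0.1196), np.float64(0.1989), np.float64(0.1211)]
yaw of +y 0.2091
yaw of +y 0.2165
yaw 0.2581135697214997 open_end [ 0.64781659 -0.10616434] [ 0.65411846 -0.10703898]
panel in open_end -0.020013295947902174 0.25978641085430676
panel in open_end -0.029518321412598476 0.06611678072716332
panel in open_end -0.14904421270336132 0.06984093305360692
panel in open_end -0.14077620458783185 0.26851979150300387
block -0.03235114031317479 0.4248439324258033
block -0.035675459687883035 0.3672432759245472
block -0.14818167514238081 0.36722560255381614
block -0.14697997330021279 0.4254985881201476
```

```bash
cat > go.py <<'E'
from h import *
from scipy.spatial.transform import Rotation as Ro
import sys
b=np.load("b.npz")
def go(x,y,z,yaw=None):
    """tool-axes shift (cm) and turn (deg) to board-frame x,y (from open_end), world TCP z"""
    o=get_obs();R=Ro.from_quat(o["orientation"]).as_matrix();p=np.array(o["position"])
    w=np.append(b["o"]+x*b["ex"]+y*b["ey"],z)
    cur=math.atan2(R[1,0],R[0,0])
    q=p[:2]-b["o"]; print("t",round(o["t"],2),"at board",(q@b["ex"]).round(4),(q@b["ey"]).round(4),"z",p[2].round(4),"F",np.round(o["wrist_force"],1),"jaw",round(o["gripper_width"],3))
    print("target",w.round(3),"tool shift cm",(100*R.T@(w-p)).round(2),"turn deg",round(math.degrees(cur-float(b["yaw"])),2))
    print("board x,y axes in tool:",(R.T@np.append(b["ex"],0)).round(3),(R.T@np.append(b["ey"],0)).round(3))
if __name__=="__main__": go(*map(float,sys.argv[1:4]))
E
python3 go.py -.195 .166 .16
python3 - <<'E'
from board import *
b=np.load("b.npz");c=capture("top")
for n,l,z in(("bottle",(186,30),.133),("tin",(423,0),.049)):
    q=corners(c,[l],z)[0,:2]-b["o"];print(n,q@b["ex"],q@b["ey"])
E
```

```text
t 0.2 at board -0.5523 -0.3048 z 0.2462 F [-0.4 -0.1 -0.4] jaw 0.088
target [0.417 0.005 0.16 ] tool shift cm [ 39.45 -44.     8.67] turn deg 4.68
board x,y axes in tool: [0.997 0.082 0.   ] [ 0.082 -0.997  0.001]
bottle 0.08129699977396497 0.2828834893385703
tin 0.08457413563127945 0.07646895854834956
```

Call:
send_rows(rows=[5,-5.5,0,0.5,10,-11,0,1,15,-16.5,0,2,20,-22,0,2.5,25,-27.5,1,3,30,-33,2,3.5,34,-38,4,4,39.4,-44,6,4.7,39.4,-44,8,4.7,39.4,-44,8.6,4.7], jaw=1)

```text
t: 1.5
position: [0.4169, 0.0064, 0.1603]
orientation: [0.992, 0.13, 0.0, 0.0]
wrist_force: [-0.7, 0.2, 0.7]
gripper_width: 0.0881
finger_force: 0.0
```

```bash
python3 go.py -.190 .166 .068
python3 - <<'E'
from h import *
c=capture("wrist");cv2.imwrite("pics/w1.png",c["img"][:,:,::-1])
E
```

```text
t 1.5 at board -0.1945 0.1678 z 0.1603 F [-0.7  0.2  0.7] jaw 0.088
target [0.422 0.006 0.068] tool shift cm [0.44 0.18 9.23] turn deg 0.1
board x,y axes in tool: [1.    0.002 0.001] [ 0.002 -1.    -0.   ]
```

View pics/w1.png

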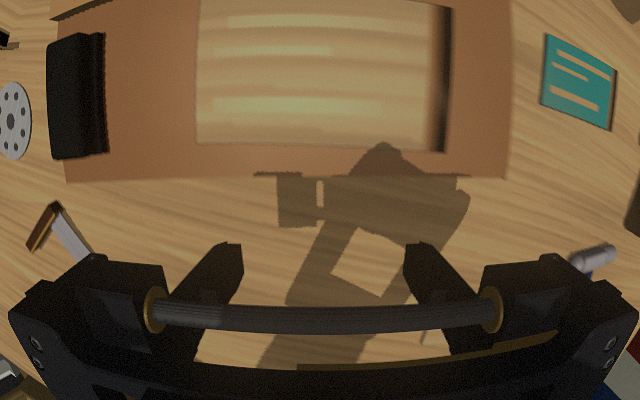

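The wrist view shows both fingers (at (230,250) and (420,250)) on the robot side of the panel's near edge (row ~150). Block at (75,95), clear of the path. Descend and push in.

Call:
send_rows(rows=[0,0,4,0,0,0,8,0,0,0,9.3,0,0,0,9.3,0,1,0,9.3,0,2,0,9.3,0,2.7,0,9.3,0,3.4,0,9.3,0,4.1,0,9.3,0,4.8,0,9.3,0])

```text
t: 2.8
position: [0.4629, 0.0164, 0.0676]
orientation: [0.992, 0.129, -0.001, -0.0]
wrist_force: [-1.4, -1.1, 1.2]
gripper_width: 0.0881
finger_force: 1.3
```

Call:
send_rows(rows=[0.5,0,0,0,1,0,0,0,1.3,0,0,0,1.5,0,0,0,1.7,0,0,0,1.7,0,0,0])

```text
t: 3.55
position: [0.4796, 0.0206, 0.0678]
orientation: [0.992, 0.128, 0.0, 0.0]
wrist_force: [-0.2, -0.4, 0.2]
gripper_width: 0.0883
finger_force: 0.0
```

```bash
python3 go.py -.127 .168 .067
python3 - <<'E'
from h import *
c=capture("top");cv2.imwrite("pics/t2.png",cv2.resize(c["img"][140:280,220:420,::-1],None,fx=4,fy=4,interpolation=cv2.INTER_CUBIC))
E
```

```text
t 3.55 at board -0.1303 0.1655 z 0.0678 F [-0.2 -0.4  0.2] jaw 0.088
target [0.482 0.024 0.067] tool shift cm [ 0.33 -0.25  0.08] turn deg -0.02
board x,y axes in tool: [ 1.    -0.     0.001] [-0. -1. -0.]
```

View pics/t2.png

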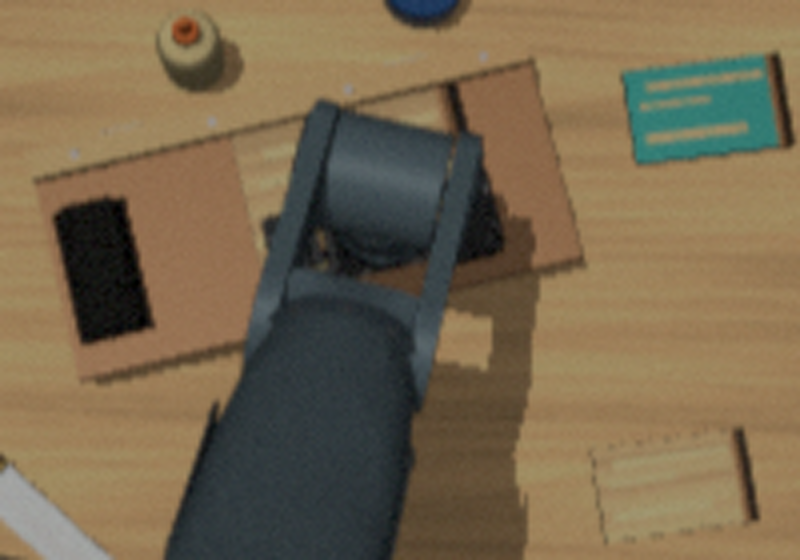

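The panel is almost at the fence: its far edge is nearly on the fence line near (455,90). I'll push on until force shows.

Call:
send_rows(rows=[0.2,0,0,0,0.4,0,0,0,0.5,0,0,0,0.5,0,0,0])

```text
t: 4.1
position: [0.4819, 0.0213, 0.0675]
orientation: [0.992, 0.129, -0.003, 0.0]
wrist_force: [-11.8, -5.7, 9.5]
gripper_width: 0.0881
finger_force: 6.5
```

Snug (12 N). Back off, rise and close the jaws, then go round to the tail end.

Call:
send_rows(rows=[-1.5,0,0,0,-1.5,0,-3,0,-1.5,0,-6,0,0,-4,-6,0,3,-9,-6,0,6,-14,-6,0,6,-14,-6,0,6,-14,-6,0], jaw=-1)

```text
t: 5.1
position: [0.506, 0.1725, 0.1274]
orientation: [0.992, 0.129, -0.0, 0.0]
wrist_force: [-0.8, 0.1, 1.0]
gripper_width: 0.0101
finger_force: 0.0
```

```bash
python3 go.py -.061 .305 .067
python3 - <<'E'
from h import *
c=capture("wrist");cv2.imwrite("pics/w2.png",c["img"][:,:,::-1])
E
```

```text
t 5.1 at board -0.066 0.3056 z 0.1274 F [-0.8  0.1  1. ] jaw 0.01
target [0.511 0.173 0.067] tool shift cm [0.5  0.06 6.04] turn deg 0.04
board x,y axes in tool: [ 1.     0.001 -0.   ] [ 0.001 -1.    -0.   ]
```

View pics/w2.png

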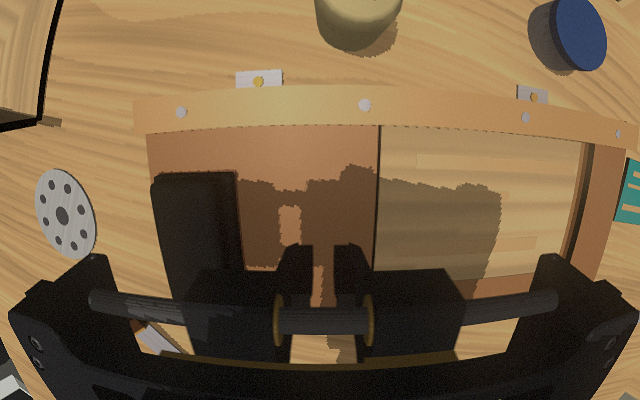

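The wrist view shows the panel snug on the fence with its tail edge at column 377. The fingers (290–365) are between block and tail. Descend and push along −y.

Call:
send_rows(rows=[0.5,0,3,0,0.5,0,6,0,0.5,0,6,0,0.5,1,6,0,0.5,2,6,0,0.5,2.8,6,0,0.5,3.6,6,0,0.5,4.4,6,0,0.5,5.2,6,0,0.5,6,6,0])

```text
t: 6.4
position: [0.5268, 0.1155, 0.0679]
orientation: [0.992, 0.129, 0.0, -0.0]
wrist_force: [-1.0, 3.3, 3.2]
gripper_width: 0.0007
finger_force: 2.0
```

Call:
send_rows(rows=[0,0.8,0,0,0,1.6,0,0,0,2.4,0,0,0,3.2,0,0,0,3.8,0,0,0,4.2,0,0,0,4.2,0,0])

```text
t: 7.28
position: [0.5374, 0.0746, 0.0675]
orientation: [0.992, 0.128, -0.0, 0.0]
wrist_force: [0.6, -0.4, 0.9]
gripper_width: 0.0002
finger_force: 0.0
```

```bash
python3 go.py -.061 .187 .067
python3 - <<'E'
from h import *
c=capture("top");cv2.imwrite("pics/t3.png",cv2.resize(c["img"][140:280,220:420,::-1],None,fx=4,fy=4,interpolation=cv2.INTER_CUBIC))
E
```

```text
t 7.28 at board -0.0607 0.203 z 0.0675 F [ 0.6 -0.4  0.9] jaw 0.0
target [0.541 0.059 0.067] tool shift cm [-0.03  1.6   0.06] turn deg -0.04
board x,y axes in tool: [ 1.    -0.001 -0.   ] [-0.001 -1.    -0.001]
```

View pics/t3.png

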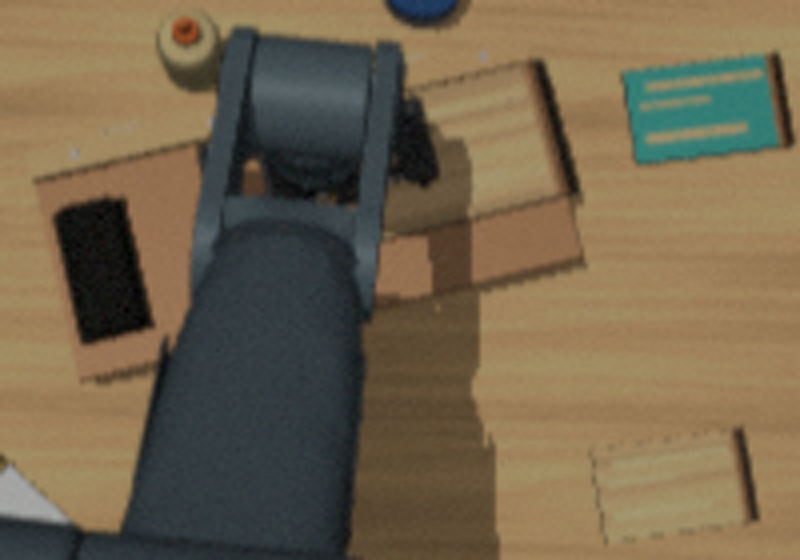

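The panel now overhangs slightly: its burnt-end corners are at about (546,60) and (580,195), and it looks square to the board. Work out what remains.

```bash
python3 - <<'E'
from board import *
b=np.load("b.npz");c=capture("top")
for q in corners(c,[(546,60),(580,194),(385,237)],.065)[:,:2]-b["o"]:print((q@b["ex"]).round(4),(q@b["ey"]).round(4))
E
```

```text
0.0028 -0.0125
-0.1186 -0.0112
-0.1158 0.1597
```

Call:
send_rows(rows=[0,0.5,0,0,0,1,0,0,0,1.4,0,0,0,1.7,0,0,0,1.7,0,0])

```text
t: 8.0
position: [0.5418, 0.0584, 0.0678]
orientation: [0.992, 0.128, 0.0, 0.0]
wrist_force: [0.7, 0.6, -0.7]
gripper_width: 0.0005
finger_force: 0.0
```

Call:
send_rows(rows=[0,-1.5,0,0,0,-1.5,-3,0,0,-1.5,-6,0,-4,0,-7,0,-8,2,-7,0,-12,5,-7,0,-12,9,-7,0,-12,9,-7,0], jaw=1)

```text
t: 9.0
position: [0.4492, -0.0602, 0.1383]
orientation: [0.992, 0.127, 0.001, 0.001]
wrist_force: [-0.5, 0.8, -0.1]
gripper_width: 0.0782
finger_force: 0.0
```

```bash
python3 go.py -.16 .08 .067
python3 - <<'E'
from h import *
c=capture("top");cv2.imwrite("pics/t4.png",cv2.resize(c["img"][140:280,220:420,::-1],None,fx=4,fy=4,interpolation=cv2.INTER_CUBIC))
E
```

```text
t 9.0 at board -0.1803 0.0951 z 0.1383 F [-0.5  0.8 -0.1] jaw 0.078
target [ 0.473 -0.07   0.067] tool shift cm [2.03 1.5  7.14] turn deg -0.18
board x,y axes in tool: [ 1.    -0.003  0.001] [-0.003 -1.    -0.001]
```

View pics/t4.png

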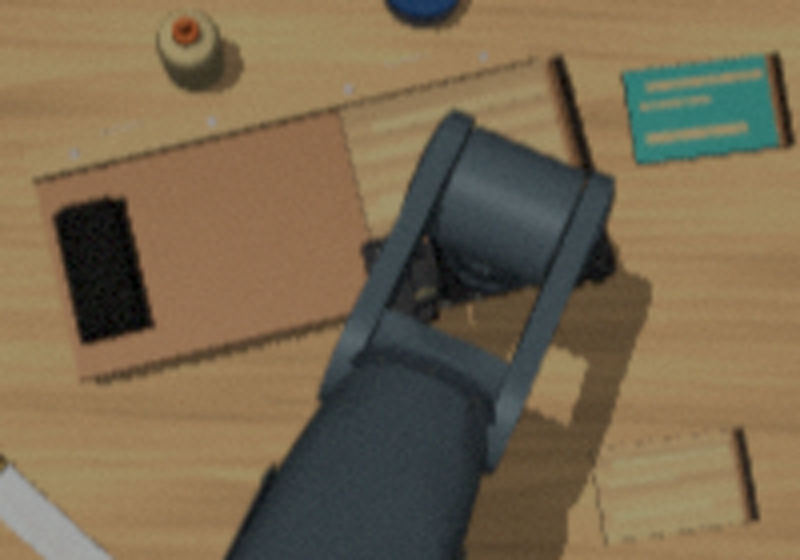

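The panel lies snug with its black end at about (560,60), past the deck. Next comes one squaring push against the fence with both fingers.

Call:
send_rows(rows=[0,1.5,4,0,0,1.5,7.1,0,0,1.5,7.1,0,1,1.5,7.1,0,2,1.5,7.1,0,3,1.5,7.1,0,4,1.5,7.1,0,4.6,1.5,7.1,0,5,1.5,7.1,0,5.2,1.5,7.1,0])

```text
t: 10.3
position: [0.5027, -0.06, 0.0666]
orientation: [0.992, 0.129, -0.0, -0.0]
wrist_force: [-0.6, -0.1, -0.1]
gripper_width: 0.0882
finger_force: 0.0
```

Call:
send_rows(rows=[0.1,0,0,0,0.1,0,0,0])

```text
t: 10.55
position: [0.5032, -0.0598, 0.0666]
orientation: [0.992, 0.128, -0.0, -0.0]
wrist_force: [-1.0, 0.3, 1.6]
gripper_width: 0.0881
finger_force: 0.6
```

Call:
send_rows(rows=[0.1,0,0,0,0.2,0,0,0,0.3,0,0,0,0.3,0,0,0])

```text
t: 11.05
position: [0.5039, -0.0596, 0.0665]
orientation: [0.992, 0.129, -0.003, -0.0]
wrist_force: [-13.0, -4.2, 9.9]
gripper_width: 0.0881
finger_force: 6.7
```

Call:
send_rows(rows=[-1.5,0,0,0,-3,0,0,0,-3,0,-5,0,-6,0,-10,0,-10,5,-12,0,-14,10,-12,0,-18,15,-12,0,-22,20,-12,0,-24,25,-12,0,-24,25,-12,0])

```text
t: 12.3
position: [0.3366, -0.3656, 0.1868]
orientation: [0.992, 0.126, 0.0, 0.001]
wrist_force: [0.1, 0.7, 0.2]
gripper_width: 0.0882
finger_force: 0.0
```

```bash
python3 - <<'E'
from h import *
c=capture("top");cv2.imwrite("pics/t5.png",cv2.resize(c["img"][140:280,220:420,::-1],None,fx=4,fy=4,interpolation=cv2.INTER_CUBIC))
print(get_obs()["t"])
E
```

```text
12.35
```

View pics/t5.png

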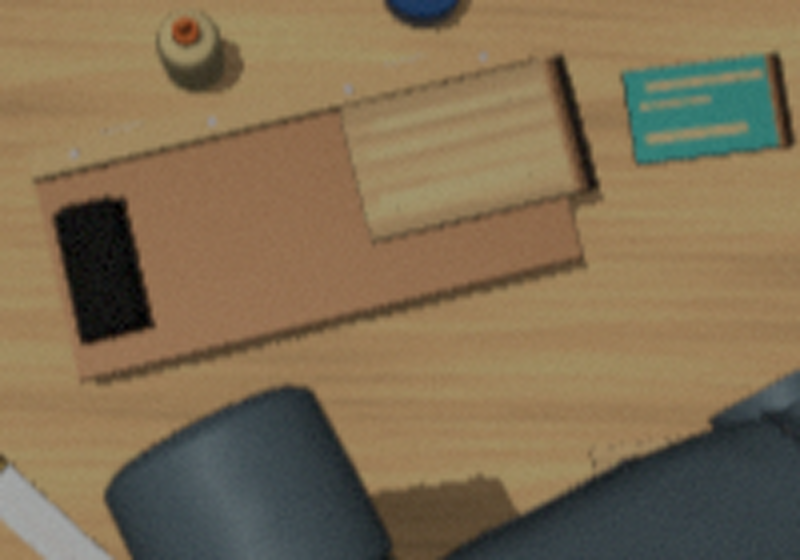

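The panel is flush along the fence. Its burnt corners are at about (564,55) and (598,190), its tail corners at (342,108) and (373,242). Check the overhang.

```bash
python3 - <<'E'
from board import *
b=np.load("b.npz");c=capture("top")
for q in corners(c,[(564,55),(598,190),(373,242),(342,108)],.065)[:,:2]-b["o"]:print((q@b["ex"]).round(4),(q@b["ey"]).round(4))
# direct: deck open edge crossing panel near edge
for q in corners(c,[(569,205),(583,262)],.056)[:,:2]-b["o"]:print("edge",(q@b["ex"]).round(4),(q@b["ey"]).round(4))
E
```

```text
0.0035 -0.0288
-0.1188 -0.027
-0.1176 0.1707
0.0025 0.169
edge -0.1242 -0.0009
edge -0.175 0.0
```

```bash
python3 -c "
from station import job_done
print(job_done())"
```

```text
the job is handed in; nothing more can be done
None
```

The job is handed in: in the last top-camera check the panel lay flush and square against the fence with its scorched end about 28 mm past the open end; it was only pushed with the fingertips, and I saw nothing else move.

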